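# Draw the sagging gate bolt and hold the gate ajar

### The arm

A 7-joint arm with a two-finger parallel gripper is mounted at the origin on the work surface. World frame = base frame: x ahead of the robot, y to its left, z up, the work surface at z = 0. Lengths are in m, angles in rad, forces in N, time in s.
With the tool pointing down it reaches from about 0.35 to 0.9 m from the base axis. Payload 7.2 kg.
Tool frame: the origin (TCP) lies midway between the tips of the shut fingers; the grasp point (between the pads) lies robot.grip_depth behind it (robot.grip_depth is the distance from the TCP to the grasp point, in m); z points along the fingers, y is the line along which they close (so a half turn about z gives the same grasp; the last joint's range is limited). The gripper opens to 85 mm and grips with 20 to 120 N. Pads are 22 mm wide; open, the fingers measure 114 mm over their backs; the gripper's body (76 mm by 85 mm) begins 54 mm behind the grasp point. The pads swing forward as they close: fully open they stand 13 mm farther back than shut.
Start: joints at [-1.229, 0.411, -0.013, 1.596, 0.006, 1.134, -0.082], TCP at [0.249, 0.573, 0.231] pointing down, gripper open.
Joint ranges: [-2.95, 2.95], [-0.29, 1.99], [-1.47, 1.44], [0.14, 2.54], [-1.03, 4.17], [0.13, 1.85], [-2.86, 2.86]. Speed limits (rad/s): [2.39, 2.39, 3.01, 3.01, 3.14, 3.14, 3.14].

### API

Orientations are given as a unit quaternion [w, x, y, z].
In Python, from rig import robot gives the robot as it stands.
- The arm moves only by the shell command python3 -m crank 'ROWS' [FORCE]. ROWS is JSON, a list of rows, each an object of numbers: "ax", "ay", "az": the turn, a rotation vector about the tool's x, y, z in units of pi rad (1.0 is pi rad); "dx", "dy", "dz": the shift along the tool's x, y, z in units of 0.5 m (1.0 is 0.5 m); "hand": the opening, from 0 (shut) to 1 (fully open). A call has 1 to 8 rows; each row is the pose to reach, as a shift and turn from the pose commanded when the call began, along the tool's axes at that moment, turning the shorter way round; what a row does not reach only later rows make up. A row lasts 1/8 s, in which the tool goes at most 62.5 mm and 10.7 degrees, less where a joint would pass 70% of its speed; a pose out of reach is approached as far as the arm can. A call with a number of a shift or a turn outside -1 to 1 is refused whole. A call with a gripper value outside its range is refused whole. The fingers move at their own pace and stop on an object; FORCE is the grip in N (left out, the last holds). Time passes only in rows, so rows that repeat a pose let the fingers close. It gives the time, the measured TCP pose, the force and the opening at its end, in the units of the state.
- robot.sense(): the state, without advancing time (a new reading comes with each control period).
- robot.read_camera(name): name is "scene" or "top"; returns a dict with "frame" (420x560x3 uint8, red, green, blue), "z_map" (420x560 float32, m along the optical axis (not along the pixel's ray), 0 where there is no reading), "fx", "fy", "cx", "cy" (pixels), "world_from_camera" (4x4, takes a point from camera to world coordinates). Camera axes: x right, y down, z forward; pixel columns grow to the right and rows downward; lengths in m; the calibration is good to about 2 mm. A picture is of the moment at which its call begins.
- robot.close_job(): hands the job in, once; it reports no verdict.
Trained networks look in a picture, given as the dict that the camera call returned (one of the last four; its "shot" number tells which), for a name from the list of things; names that differ only in an ending like _2 or _b are one class to them, and where a whole thing is asked for, a point or a joint stands for the part that bears it (a point fixed in the world has none). Each returns a list of dicts, best first, with "p" (0 to 1); they miss things now and then, are a little off and sometimes report something else, mostly with a low value. They report only what shows in the picture. A call takes as long as a camera call.
- robot.masks_of(picture, query): "mask" (420x560 bool, what is visible of it).
- robot.mark_of(picture, query): "centre" ([x, y, z] in m, in the coordinates of the camera as it stood for that picture, good to about 4 mm: a listed point, or the origin of a listed thing).
The state is a dict: "t": time; "q": joint angles; "dq": joint speeds; "tau": joint torques, N m; "ee_pos": TCP position; "ee_rot": TCP orientation; "contact_force": force on the tool from outside, world axes, zero at the start; "torque": the same for the moment, N m; "grip_width": finger opening in m.
Only numpy, scipy, OpenCV 4.12 (cv2) and the standard library are available. Lean on these libraries where they do the work, as an engineer would, in place of code of your own. Each camera call takes 0.05 s, during which the arm holds its last target. There are 200 camera calls.

### The job

The gate of the black optics guard on the bench is bolted shut, and the barrel bolt on its top rail sags so that the head has dropped behind the bent-up edge of the keeper. Take the bolt by its upright knob, lift it over the bent edge as you pull it back out of the keeper (do not wrench it against the keeper), then swing the self-closing gate towards the robot until it stands ajar by about a hand's width at its free edge. Finish while still holding the gate there by the knob with the bolt drawn, and leave the jar, the cup and the screwdriver where they are.

Things in the scene. Friction and masses are not known exactly. Their poses are not given: they have to be found in the camera images.
- guard: fixed low pen of black panels, 150 mm high, 0.25 m deep, 0.35 m wide, turned by up to 15 degrees. Origin on the bench under the middle of the gate plane; x points from the gate into the pen (away from the robot), y left (from keeper post to hinge post), z up. The gate fills its front from y = -105 to +148 mm; hinge post 170 mm high; keeper post at y = -155 to -111 mm
- knob (a point): grip point of the bolt's knob, an upright steel post 16 mm in diameter; on its axis, 17 mm below its flat top, 218 mm above the bench while the bolt sags. Nothing is near the post higher than 22 mm below this point. At x = 0, y = -30 mm of the guard (plus bolt_draw). Axes: the gate's (= the guard's while shut); y is the direction of drawing. The post turns only with the gate
- bolt: the steel barrel bolt (rod 10 mm in diameter along y, 26 mm round head 12 mm thick at its keeper end, upright knob), about 0.2 kg, sliding in two tall worn guides on the top of the gate. Origin on the rod's axis under the knob, 51 mm below knob; the head's centre is 110 mm from the origin towards -y
- keeper: U-shaped steel bracket fixed on top of the right-hand post (seen from the robot), open at the top, cheeks 40 mm high in front of and behind the bolt's head; the edge on the gate's side is bent up into an 11 mm lip at y = -123 to -117 mm of the guard. Origin at the guard's origin, but 150 mm up
- bolt_lift (a joint): how far the bolt is raised in its guides, m: 0 sagging (it drops back by its own weight), stop at 0.014. The head passes over the keeper's bent edge only when it is raised by more than 0.007
- bolt_draw (a joint): how far the bolt is drawn out of the keeper, towards the hinge (gate's +y), m: 0 fully home (it starts at 0 to 0.008), stop at 0.048. With the bolt sagging its head catches on the bent edge at about 0.011; beyond 0.030 it is out of the keeper. Light friction of about 2 N, stays where it is left
- gate (a joint): opening angle of the gate about its upright hinge, rad: 0 shut, grows as the free edge swings towards the robot (clockwise from above). A spring of about 0.3 N m (shut) to 0.55 N m (at 0.4 rad) closes it when let go. Free edge 255 mm from the hinge, so 0.1 rad opens 25 mm there
- gate_hinge (a point): point on the gate's hinge axis at the height of the sagging bolt (167 mm), at x = 0, y = +150 mm of the guard; home, the knob is 180 mm from it, fully drawn 132 mm
- reagent_mid (a point): bystander: amber jar 56 mm in diameter, 110 mm high, left of the guard; the point is on its axis half-way up
- beaker_mid (a point): bystander: white cup, 66 mm in diameter, 80 mm high, right of the guard; the point is on its axis half-way up
- driver_mid (a point): bystander: screwdriver 150 mm long lying on the bench in front and to the left of the gate; the point is at its grip

How it is judged:
On the way, in this order (a step that is already met when the one before it is completed fails the run):
1. the bolt is lifted so that its head is above the bent edge while still in the keeper (value of joint bolt_lift above 0.006 m and value of joint bolt_draw below 0.028 m), for 0.05 s.
2. the bolt is drawn clear of the keeper (value of joint bolt_draw above 0.032 m), for 0.1 s.
At the end, for the whole second after the job is handed in: the robot's fingers hold the bolt's knob (more than 1 N of contact), the bolt is drawn by more than 30 mm, and the gate stands still, open by 0.2 to 0.52 rad (about 50 to 130 mm at its free edge) (value of joint gate between 0.2 and 0.52 rad and velocity of joint gate between -0.08 and 0.08 rad/s and value of joint bolt_draw above 0.03 m and contact force between the fingers and bolt above 1 N); the arm keeps its last pose, push and grip.
It fails at once if the jar standing by is shoved, tipped or carried off (distance of reagent_mid from where it was at the start of the episode above 0.03 m).
It fails at once if the cup standing by is shoved, tipped or carried off (distance of beaker_mid from where it was at the start of the episode above 0.03 m).
It fails at once if the screwdriver lying by is shoved, tipped or carried off (distance of driver_mid from where it was at the start of the episode above 0.03 m).
It fails at once if the bolt is wrenched against the keeper with more than 40 N (contact force between bolt and keeper above 40 N).
It also fails if it takes over 32 s, if anything falls off the work surface, if the arm or the gripper's body presses on something with over 40 N, if the wrist force passes 120 N, or if a joint passes its speed limit or range.

## Working session

There is one attempt and no reset: what is moved stays moved. The work goes in short steps, Python scripts to look and compute and a shell command to move; the robot and the scene stay as the last step left them, time stands still between calls to the robot, and variables do not carry over. Pictures are saved under pics/ and viewed, on a budget of 10 in all, crops included, one or two more only if the job needs it, and the job is handed in when it is done.

```bash
mkdir -p pics; ls; cat > h.py <<'E'
import numpy as np, cv2
from rig import robot
from scipy.spatial.transform import Rotation as R
def w(p,c): 
    T=np.array(p["world_from_camera"]); return T[:3,:3]@np.array(c)+T[:3,3]
def px(p,W):
    T=np.linalg.inv(np.array(p["world_from_camera"])); c=T[:3,:3]@np.array(W)+T[:3,3]
    return p["fx"]*c[0]/c[2]+p["cx"],p["fy"]*c[1]/c[2]+p["cy"]
E
python3 - <<'E'
from h import *
s=robot.sense(); print({k:np.round(v,3) for k,v in s.items()}, robot.grip_depth)
ims=[]
for n in("scene","top"):
    p=robot.read_camera(n); ims.append(p["frame"]); print(n,p["fx"],np.round(p["world_from_camera"],3).tolist())
    for q in("knob","guard","bolt","keeper","gate_hinge","reagent_mid","beaker_mid","driver_mid"):
        print(q,[(round(m["p"],2),np.round(w(p,m["centre"]),4).tolist()) for m in robot.mark_of(p,q)[:2]])
    cv2.imwrite(f"pics/{n}1.png",p["frame"][:,:,::-1])
E
```

```text
pics
{'t': np.float64(0.0), 'q': array([-1.229,  0.412, -0.013,  1.597,  0.006,  1.134, -0.082]), 'dq': array([-0.001, -0.   ,  0.001, -0.   , -0.   ,  0.001, -0.   ]), 'tau': array([-1.0000e-03, -6.0061e+01,  6.8100e-01, -2.9943e+01,  1.4000e-02,
        1.0000e-02, -0.0000e+00]), 'ee_pos': array([0.249, 0.573, 0.23 ]), 'ee_rot': array([-0.   ,  0.203,  0.979, -0.001]), 'contact_force': array([ 0.338,  0.402, -0.222]), 'torque': array([-0.006, -0.001, -0.009]), 'grip_width': np.float64(0.085)} 0.0187
scene 385.41039896845297 [[-0.608, 0.671, -0.424, 0.875], [0.794, 0.514, -0.325, 0.331], [0.0, -0.534, -0.845, 0.907], [0.0, 0.0, 0.0, 1.0]]
knob [(0.69, [0.5471, 0.0273, 0.2213])]
guard [(0.9, [0.5508, 0.0524, -0.0026])]
bolt [(0.7, [0.5463, 0.0209, 0.1675])]
keeper []
gate_hinge [(0.86, [0.5851, 0.1971, 0.1671])]
reagent_mid [(0.92, [0.6567, 0.2992, 0.0544])]
beaker_mid [(0.86, [0.4639, -0.1914, 0.0468])]
driver_mid [(0.82, [0.3686, 0.2179, 0.016])]
top 410.1874800270556 [[-0.029, -0.995, 0.094, 0.44], [-1.0, 0.029, 0.005, 0.067], [-0.008, -0.094, -0.996, 1.0], [0.0, 0.0, 0.0, 1.0]]
knob [(0.88, [0.5504, 0.0233, 0.2181]), (0.73, [0.4706, -0.1965, 0.0375])]
guard [(0.78, [0.5586, 0.0495, 0.0])]
bolt [(0.84, [0.5486, 0.0226, 0.1635])]
keeper []
gate_hinge [(0.95, [0.5853, 0.1932, 0.168])]
reagent_mid [(0.73, [0.658, 0.3008, 0.0577])]
beaker_mid [(0.91, [0.4692, -0.1944, 0.0397])]
driver_mid [(0.55, [0.3751, 0.2152, 0.0102])]
```

View pics/scene1.png

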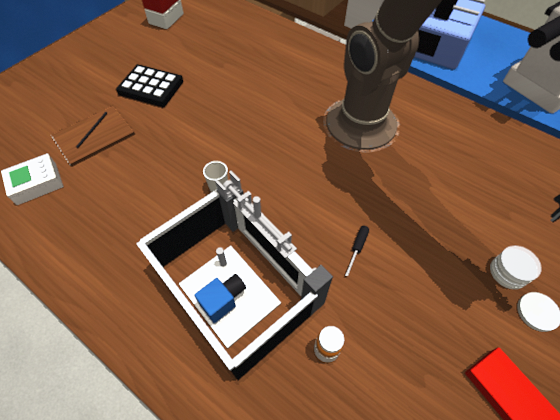

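View pics/top1.png

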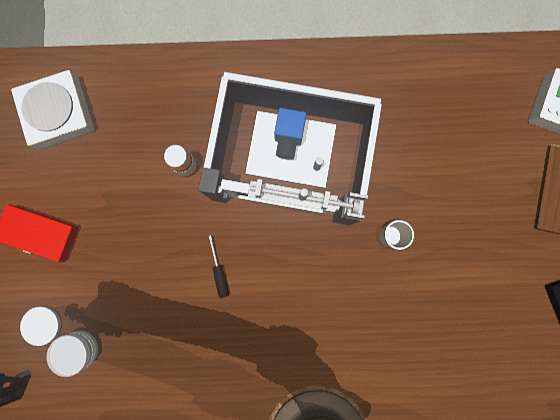

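The views agree. In the scene image the knob stands at about (257,203) and in the top image at about (304,193). The hinge post is at (210,182) in the top view, and the jar, cup and driver are well off the path. Next I refine the knob and gate direction from depth.

```bash
cat >> h.py <<'E'
def cloud(p):
    z=p["z_map"]; v,u=np.mgrid[:z.shape[0],:z.shape[1]]
    c=np.stack([(u-p["cx"])/p["fx"]*z,(v-p["cy"])/p["fy"]*z,z],-1)
    T=np.array(p["world_from_camera"]); W=c@T[:3,:3].T+T[:3,3]; W[z==0]=np.nan; return W
E
python3 - <<'E'
from h import *
for n in("scene","top"):
    p=robot.read_camera(n); W=cloud(p)
    near=np.hypot(W[...,0]-.549,W[...,1]-.025)<.03
    m=near&(W[...,2]>.195); q=W[m]
    print(n,len(q),"top z",np.nanmax(q[:,2]).round(4))
    for lo in(.195,.205,.215,.225,.23):
        k=q[(q[:,2]>lo)]; 
        if len(k): print(lo,len(k),k.mean(0).round(4),k.min(0).round(4),k.max(0).round(4))
    # gate/rails: points z .155-.19 around gate line; hinge post top z~.17
    b=(W[...,2]>.152)&(W[...,2]<.20)&(np.abs(W[...,0]-.55)<.1)&(W[...,1]<.25)&(W[...,1]>-.13)
    q=W[b]; vx,vy,x0,y0=cv2.fitLine(q[:,:2].astype(np.float32),cv2.DIST_HUBER,0,.01,.01).ravel()
    print("line",len(q),np.degrees(np.arctan2(vy,vx)),x0,y0, "x at y=.025",x0+(.025-y0)*vx/vy)
    for k in("knob","bolt","gate_hinge"): print(k,[(round(m["p"],2),np.round(w(p,m["centre"]),4).tolist()) for m in robot.mark_of(p,k)[:1]])
    if n=="top": u,v=map(int,px(p,[.55,.025,.2]));
    else: u,v=map(int,px(p,[.55,.025,.2]))
    cv2.imwrite(f"pics/{n}2.png",cv2.resize(p["frame"][v-45:v+45,u-60:u+60,::-1],None,fx=6,fy=6))
E
```

```text
scene 105 top z 0.2377
0.195 105 [0.5521 0.0279 0.2212] [0.5428 0.0191 0.1955] [0.5575 0.0332 0.2377]
0.205 88 [0.5518 0.0277 0.2253] [0.5428 0.0191 0.2055] [0.5569 0.0332 0.2377]
0.215 67 [0.5513 0.0274 0.2301] [0.5428 0.0191 0.2154] [0.5569 0.0331 0.2377]
0.225 52 [0.5507 0.0269 0.2329] [0.5428 0.0191 0.226 ] [0.5569 0.0331 0.2377]
0.23 42 [0.55   0.0264 0.2342] [0.5428 0.0191 0.2301] [0.5569 0.0331 0.2377]
line 2073 77.98304 0.5561987 0.047288097 x at y=.025 0.55145437
knob [(0.78, [0.5483, 0.0299, 0.2225])]
bolt [(0.71, [0.5453, 0.0238, 0.1673])]
gate_hinge [(0.65, [0.5857, 0.1948, 0.1656])]
top 75 top z 0.2372
0.195 75 [0.5476 0.0253 0.2281] [0.5418 0.0178 0.1951] [0.5559 0.0323 0.2372]
0.205 70 [0.5479 0.0253 0.2302] [0.5418 0.0178 0.2062] [0.5559 0.0323 0.2372]
0.215 62 [0.5483 0.025  0.233 ] [0.5418 0.0178 0.2172] [0.5559 0.0316 0.2372]
0.225 57 [0.5487 0.025  0.2342] [0.5418 0.0182 0.2252] [0.5559 0.0316 0.2372]
0.23 53 [0.5491 0.0248 0.2347] [0.5426 0.0182 0.2301] [0.5559 0.0316 0.2372]
line 2311 78.714516 0.55110574 0.04053536 x at y=.025 0.5480056
knob [(0.61, [0.549, 0.0237, 0.2194])]
bolt [(0.86, [0.5486, 0.0222, 0.1645])]
gate_hinge [(0.9, [0.5863, 0.1938, 0.1669])]
```

```bash
cat >> h.py <<'E'
def plan(pos,ydeg):
    s=robot.sense(); q=s["ee_rot"]; R0=R.from_quat([q[1],q[2],q[3],q[0]])
    a=np.radians(ydeg); y=np.array([np.cos(a),np.sin(a),0]); z=np.array([0,0,-1.])
    Rt=R.from_matrix(np.stack([np.cross(y,z),y,z],1))
    print("t",s["t"],"ee",np.round(s["ee_pos"],4),"F",np.round(s["contact_force"],1),"grip",round(float(s["grip_width"]),4))
    print("d",(R0.inv().apply(np.array(pos)-s["ee_pos"])/.5).round(4),"a",((R0.inv()*Rt).as_rotvec()/np.pi).round(4))
E
python3 -c "
from h import *
plan([.5495,.0255,.30],78.3)"
```

```text
t 1.3 ee [0.249  0.5732 0.2313] F [-0.  -0.4  1.1] grip 0.0855
d [-0.9877 -0.7653 -0.1374] a [ 0.      0.     -0.0655]
```

View pics/top2.png

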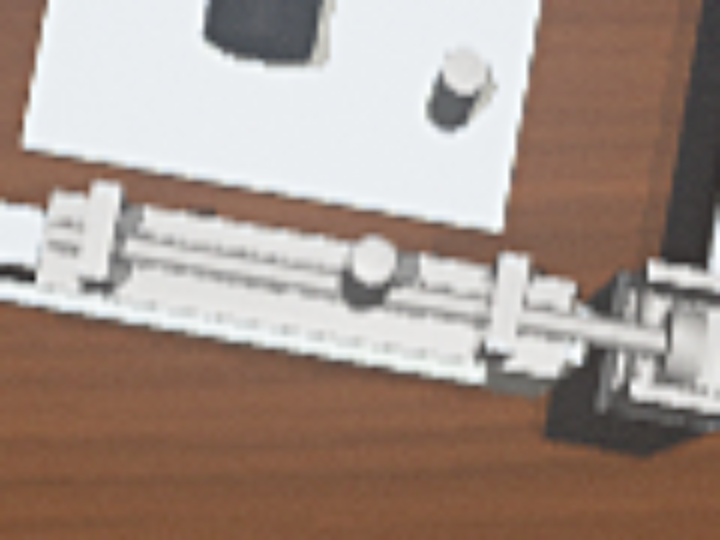

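The crop shows the knob's top at (374,260), between its two guides at (100,230) and (512,300), with the head in the keeper at (690,340). I'm moving above it.

```bash
python3 -m crank '[{"dx":-0.2,"dy":-0.15,"dz":-0.1374,"az":-0.0655,"hand":0.7},{"dx":-0.9877,"dy":-0.7653,"dz":-0.1374,"az":-0.0655,"hand":0.7},{"dx":-0.9877,"dy":-0.7653,"dz":-0.1374,"az":-0.0655,"hand":0.7},{"dx":-0.9877,"dy":-0.7653,"dz":-0.1374,"az":-0.0655,"hand":0.7},{"dx":-0.9877,"dy":-0.7653,"dz":-0.1374,"az":-0.0655,"hand":0.7},{"dx":-0.9877,"dy":-0.7653,"dz":-0.1374,"az":-0.0655,"hand":0.7},{"dx":-0.9877,"dy":-0.7653,"dz":-0.1374,"az":-0.0655,"hand":0.7},{"dx":-0.9877,"dy":-0.7653,"dz":-0.1374,"az":-0.0655,"hand":0.7}]' 25
python3 -c "
from h import *
plan([.5495,.0255,.30],78.3)"
```

```text
t 1.3 ee [0.249  0.5732 0.2313] F [-0.  -0.4  1.1] grip 0.0855
d [-0.9877 -0.7653 -0.1374] a [ 0.      0.     -0.0655]$[0]: bad value
```

```bash
python3 -m crank '[{"ax":0,"ay":0,"az":-0.065,"dx":-0.2,"dy":-0.15,"dz":-0.137,"hand":0.7},{"ax":0,"ay":0,"az":-0.065,"dx":-0.988,"dy":-0.765,"dz":-0.137,"hand":0.7},{"ax":0,"ay":0,"az":-0.065,"dx":-0.988,"dy":-0.765,"dz":-0.137,"hand":0.7},{"ax":0,"ay":0,"az":-0.065,"dx":-0.988,"dy":-0.765,"dz":-0.137,"hand":0.7},{"ax":0,"ay":0,"az":-0.065,"dx":-0.988,"dy":-0.765,"dz":-0.137,"hand":0.7},{"ax":0,"ay":0,"az":-0.065,"dx":-0.988,"dy":-0.765,"dz":-0.137,"hand":0.7},{"ax":0,"ay":0,"az":-0.065,"dx":-0.988,"dy":-0.765,"dz":-0.137,"hand":0.7},{"ax":0,"ay":0,"az":-0.065,"dx":-0.988,"dy":-0.765,"dz":-0.137,"hand":0.7}]' 25
python3 -c "
from h import *
plan([.5495,.0255,.30],78.3)"
```

```text
t: 2.3
ee_pos: [0.4864, 0.1409, 0.2914]
ee_rot: [0.0, 0.103, 0.995, 0.0]
contact_force: [0.3, -0.1, 0.0]
grip_width: 0.0598
t 2.3 ee [0.4864 0.1409 0.2914] F [ 0.3 -0.1  0. ] grip 0.0598
d [-0.1706 -0.2001 -0.0173] a [ 0.0003  0.0003 -0.0004]
```

```bash
python3 -m crank '[{"ax":0,"ay":0,"az":0,"dx":-0.17,"dy":-0.2,"dz":-0.017,"hand":0.6},{"ax":0,"ay":0,"az":0,"dx":-0.17,"dy":-0.2,"dz":-0.017,"hand":0.6},{"ax":0,"ay":0,"az":0,"dx":-0.17,"dy":-0.2,"dz":-0.017,"hand":0.6},{"ax":0,"ay":0,"az":0,"dx":-0.17,"dy":-0.2,"dz":-0.017,"hand":0.6},{"ax":0,"ay":0,"az":0,"dx":-0.17,"dy":-0.2,"dz":-0.017,"hand":0.6}]'
python3 - <<'E'
from h import *
plan([.5495,.0255,.30],78.3)
for n in("scene","top"):
    p=robot.read_camera(n); W=cloud(p)
    m=(np.hypot(W[...,0]-.549,W[...,1]-.025)<.02)&(W[...,2]>.2)&(W[...,2]<.242); q=W[m]
    print(n,len(q),q.mean(0) if len(q) else "", [np.round(w(p,m["centre"]),4).tolist() for m in robot.mark_of(p,"knob")[:1]])
    if n=="scene":
        u,v=map(int,px(p,[.55,.025,.23])); cv2.imwrite("pics/s3.png",cv2.resize(p["frame"][v-75:v+75,u-100:u+100,::-1],None,fx=4,fy=4))
plan([.5495,.0255,.201],78.3)
E
```

```text
t: 2.92
ee_pos: [0.5479, 0.0293, 0.2991]
ee_rot: [-0.0, 0.101, 0.995, 0.0]
contact_force: [-0.6, 0.3, 0.9]
grip_width: 0.0513
t 2.925 ee [0.5479 0.0293 0.2991] F [-0.6  0.3  0.9] grip 0.0513
d [-0.0046 -0.0068 -0.0018] a [ 0.0002 -0.0002  0.0003]
scene 96 [0.55200796 0.02779641 0.22391175] [[0.5465, 0.0302, 0.223]]
top 0  []
t 3.125 ee [0.5482 0.0286 0.2993] F [ 0.4  0.3 -0.3] grip 0.051
d [-0.0039 -0.0056  0.1966] a [ 0.0001 -0.      0.0002]
```

View pics/s3.png

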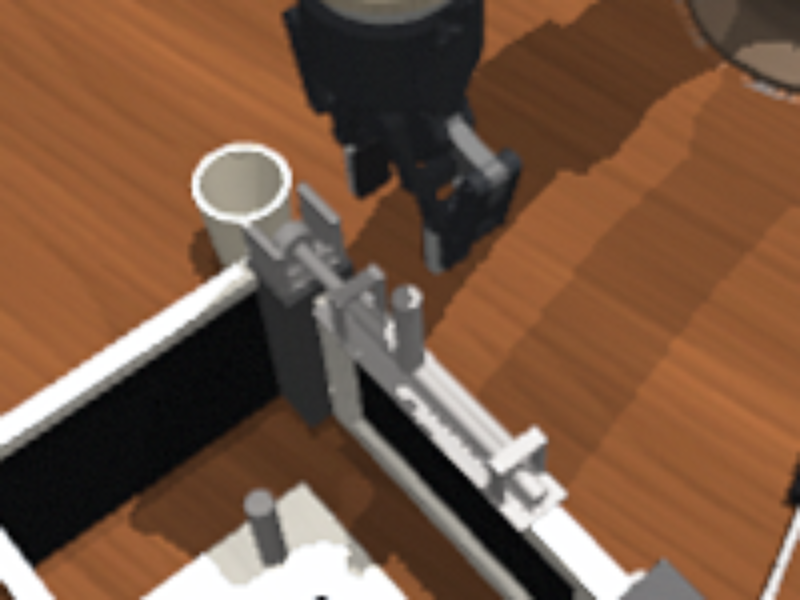

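The open fingers stand over the knob (knob top at (405,295) in the crop), lined up along the gate. Descending.

```bash
python3 -m crank '[{"ax":0,"ay":0,"az":0,"dx":-0.003,"dy":-0.005,"dz":0.07,"hand":0.5},{"ax":0,"ay":0,"az":0,"dx":-0.003,"dy":-0.005,"dz":0.14,"hand":0.5},{"ax":0,"ay":0,"az":0,"dx":-0.003,"dy":-0.005,"dz":0.18,"hand":0.5},{"ax":0,"ay":0,"az":0,"dx":-0.003,"dy":-0.005,"dz":0.196,"hand":0.5},{"ax":0,"ay":0,"az":0,"dx":-0.003,"dy":-0.005,"dz":0.196,"hand":0.5},{"ax":0,"ay":0,"az":0,"dx":-0.003,"dy":-0.005,"dz":0.196,"hand":0.5}]' 
python3 - <<'E'
from h import *
plan([.5493,.0258,.201],78.3)
p=robot.read_camera("scene")
u,v=map(int,px(p,[.55,.025,.22])); cv2.imwrite("pics/s4.png",cv2.resize(p["frame"][v-50:v+50,u-65:u+65,::-1],None,fx=6,fy=6))
E
```

```text
t: 3.88
ee_pos: [0.55, 0.0248, 0.2023]
ee_rot: [0.001, 0.103, 0.995, 0.0]
contact_force: [-0.6, -0.5, 0.7]
grip_width: 0.0426
t 3.875 ee [0.55   0.0248 0.2023] F [-0.6 -0.5  0.7] grip 0.0426
d [0.0019 0.0016 0.0026] a [ 0.0002  0.0005 -0.0004]
```

View pics/s4.png

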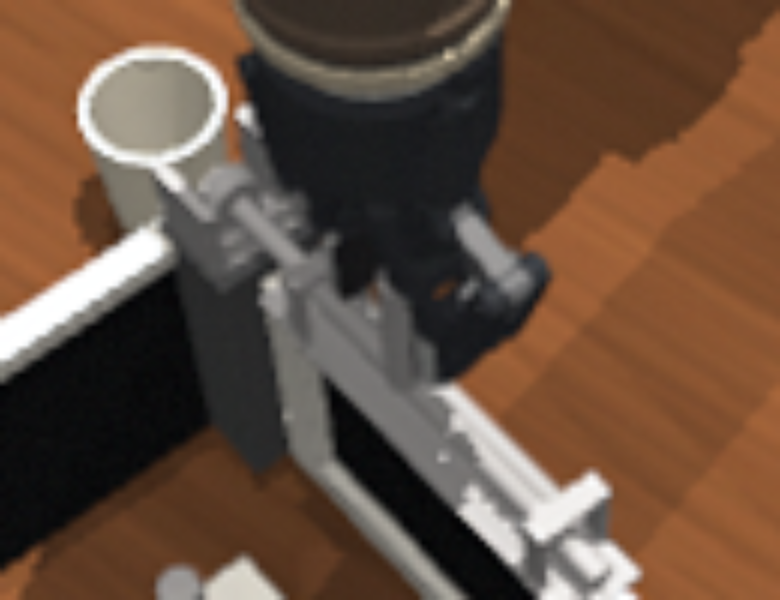

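The post (395,330) sits between the two pads (355,265) and (435,345). Closing softly.

```bash
python3 -m crank '[{"ax":0,"ay":0,"az":0,"dx":0,"dy":0,"dz":0.002,"hand":0.3},{"ax":0,"ay":0,"az":0,"dx":0,"dy":0,"dz":0.002,"hand":0.2},{"ax":0,"ay":0,"az":0,"dx":0,"dy":0,"dz":0.002,"hand":0.1},{"ax":0,"ay":0,"az":0,"dx":0,"dy":0,"dz":0.002,"hand":0},{"ax":0,"ay":0,"az":0,"dx":0,"dy":0,"dz":0.002,"hand":0},{"ax":0,"ay":0,"az":0,"dx":0,"dy":0,"dz":0.002,"hand":0},{"ax":0,"ay":0,"az":0,"dx":0,"dy":0,"dz":0.002,"hand":0}]' 25
```

```text
t: 4.8
ee_pos: [0.5496, 0.0246, 0.2006]
ee_rot: [0.0, 0.103, 0.995, 0.0]
contact_force: [-1.0, -0.9, 5.0]
grip_width: 0.0153
```

Gripped at about 16 mm. Firm up the grip and lift about 11 mm.

```bash
python3 -m crank '[{"ax":0,"ay":0,"az":0,"dx":0,"dy":0,"dz":0,"hand":0},{"ax":0,"ay":0,"az":0,"dx":0,"dy":0,"dz":0,"hand":0},{"ax":0,"ay":0,"az":0,"dx":0,"dy":0,"dz":-0.006,"hand":0},{"ax":0,"ay":0,"az":0,"dx":0,"dy":0,"dz":-0.012,"hand":0},{"ax":0,"ay":0,"az":0,"dx":0,"dy":0,"dz":-0.018,"hand":0},{"ax":0,"ay":0,"az":0,"dx":0,"dy":0,"dz":-0.022,"hand":0},{"ax":0,"ay":0,"az":0,"dx":0,"dy":0,"dz":-0.022,"hand":0},{"ax":0,"ay":0,"az":0,"dx":0,"dy":0,"dz":-0.022,"hand":0}]' 60
python3 - <<'E'
from h import *
p=robot.read_camera("scene"); W=cloud(p)
# rod/head height in keeper: head centre expected on guard axis 110 mm from knob
yv=np.array([np.cos(np.radians(78.3)),np.sin(np.radians(78.3))]); xv=np.array([yv[1],-yv[0]])
L=(W[...,:2]-[.5495,.0255])@np.stack([xv,yv],1)
for a,b in((-.12,-.10),(-.095,-.065)):
    m=(np.abs(L[...,0])<.009)&(L[...,1]>a)&(L[...,1]<b)&(W[...,2]>.155); print(a,m.sum(),np.round(np.percentile(W[m][:,2],[50,90,100]),4))
for k in("knob","bolt"): print(k,[(round(m["p"],2),np.round(w(p,m["centre"]),4).tolist()) for m in robot.mark_of(p,k)[:1]])
u,v=map(int,px(p,[.535,-.03,.2])); cv2.imwrite("pics/s5.png",cv2.resize(p["frame"][v-50:v+50,u-65:u+65,::-1],None,fx=6,fy=6))
E
```

```text
t: 5.8
ee_pos: [0.5494, 0.0247, 0.2112]
ee_rot: [-0.0, 0.103, 0.995, -0.0]
contact_force: [1.9, -0.5, -1.5]
grip_width: 0.0147
-0.12 63 [0.1866 0.1901 0.1943]
-0.095 58 [0.1813 0.1835 0.1844]
knob [(0.87, [0.5441, 0.0296, 0.2332])]
bolt [(0.8, [0.545, 0.0237, 0.1777])]
```

View pics/s5.png

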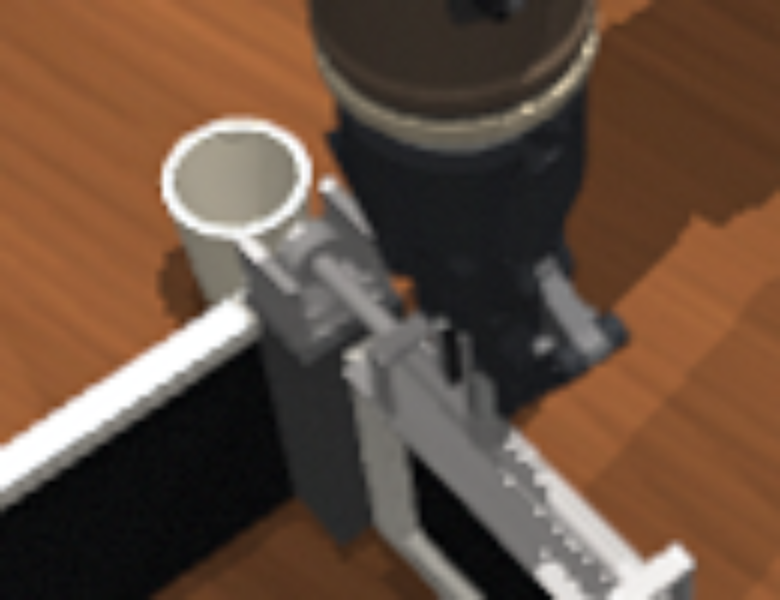

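The rod and head in the crop, (345,280) and (310,250), have risen. The rod's top is at about 182–184 mm against 172 sagging, so the lift is about 10.5 mm. Drawing along tool +y.

```bash
python3 -m crank '[{"ax":0,"ay":0,"az":0,"dx":0,"dy":0.006,"dz":0,"hand":0},{"ax":0,"ay":0,"az":0,"dx":0,"dy":0.018,"dz":0,"hand":0},{"ax":0,"ay":0,"az":0,"dx":0,"dy":0.032,"dz":0,"hand":0},{"ax":0,"ay":0,"az":0,"dx":0,"dy":0.046,"dz":0,"hand":0},{"ax":0,"ay":0,"az":0,"dx":0,"dy":0.06,"dz":0,"hand":0},{"ax":0,"ay":0,"az":0,"dx":0,"dy":0.07,"dz":0,"hand":0},{"ax":0,"ay":0,"az":0,"dx":0,"dy":0.07,"dz":0,"hand":0},{"ax":0,"ay":0,"az":0,"dx":0,"dy":0.07,"dz":0,"hand":0}]' 60
python3 - <<'E'
from h import *
p=robot.read_camera("scene"); 
for k in("knob","bolt","gate_hinge"): print(k,[(round(m["p"],2),np.round(w(p,m["centre"]),4).tolist()) for m in robot.mark_of(p,k)[:1]])
s=robot.sense(); e=s["ee_pos"]; H=np.array([.5858,.1945]); d=H-e[:2]
print(e,s["contact_force"],"r",np.hypot(*d),"ang",np.degrees(np.arctan2(d[1],d[0])))
u,v=map(int,px(p,[.535,-.03,.2])); cv2.imwrite("pics/s6.png",cv2.resize(p["frame"][v-50:v+50,u-65:u+65,::-1],None,fx=6,fy=6))
# arc waypoints in tool axes, units of 0.5 m
r=np.hypot(*d); a0=np.arctan2(d[1],d[0]); q=s["ee_rot"]; R0=R.from_quat([q[1],q[2],q[3],q[0]])
for th in np.arange(.04,.41,.04):
    a=a0-th; P=H-r*np.array([np.cos(a),np.sin(a)]); dd=R0.inv().apply([P[0]-e[0],P[1]-e[1],0])/.5
    print(round(th,2),dd.round(4),"az",round(th/np.pi,4))
E
```

```text
t: 6.95
ee_pos: [0.5567, 0.0597, 0.2114]
ee_rot: [0.0, 0.102, 0.995, 0.0]
contact_force: [1.2, 1.3, -1.9]
grip_width: 0.0143
knob [(0.81, [0.5535, 0.0633, 0.2328])]
bolt [(0.96, [0.5508, 0.0581, 0.1805])]
gate_hinge [(0.66, [0.5861, 0.1951, 0.1694])]
[0.55659037 0.05908786 0.21137839] [ 1.0171884   0.30503419 -1.82310806] r 0.1385267100076614 ang 77.82729034437682
0.04 [ 0.0111  0.0003 -0.    ] az 0.0127
0.08 [ 0.0221  0.001  -0.    ] az 0.0255
0.12 [ 0.0332  0.0022 -0.    ] az 0.0382
0.16 [ 0.0441  0.0038 -0.    ] az 0.0509
0.2 [ 0.055   0.0059 -0.    ] az 0.0637
0.24 [ 0.0658  0.0084 -0.    ] az 0.0764
0.28 [ 0.0765  0.0113 -0.    ] az 0.0891
0.32 [ 0.0871  0.0147 -0.    ] az 0.1019
0.36 [ 0.0975  0.0184 -0.    ] az 0.1146
0.4 [ 0.1077  0.0226 -0.    ] az 0.1273
```

View pics/s6.png

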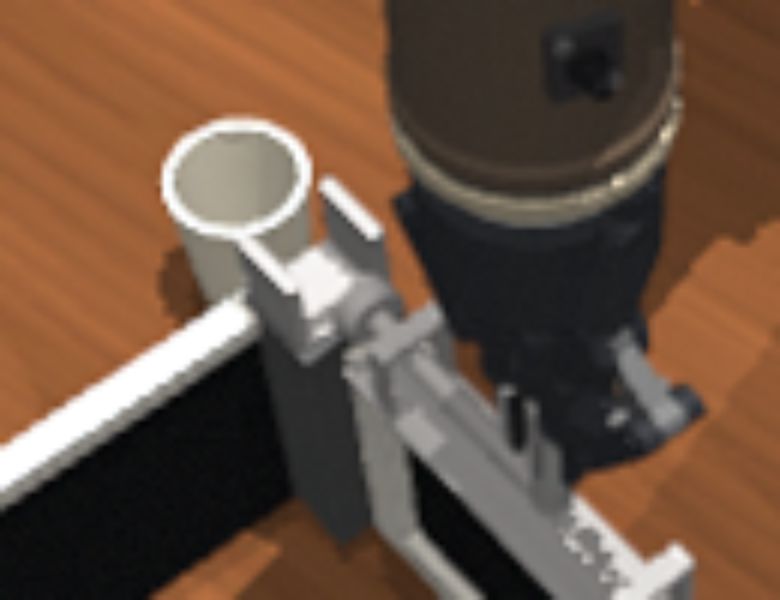

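The head at (370,300) has left the keeper, and the radius of 138.5 mm gives a draw of about 41 mm. Now I swing the gate along the arc, turning with it.

```bash
python3 -m crank '[{"ax":0,"ay":0,"az":0.006,"dx":0.005,"dy":0,"dz":0,"hand":0},{"ax":0,"ay":0,"az":0.019,"dx":0.017,"dy":0.001,"dz":0,"hand":0},{"ax":0,"ay":0,"az":0.032,"dx":0.028,"dy":0.002,"dz":0,"hand":0},{"ax":0,"ay":0,"az":0.045,"dx":0.039,"dy":0.003,"dz":0,"hand":0},{"ax":0,"ay":0,"az":0.057,"dx":0.05,"dy":0.005,"dz":0,"hand":0},{"ax":0,"ay":0,"az":0.064,"dx":0.055,"dy":0.006,"dz":0,"hand":0},{"ax":0,"ay":0,"az":0.064,"dx":0.055,"dy":0.006,"dz":0,"hand":0}]' 60
python3 - <<'E'
from h import *
p=robot.read_camera("scene"); 
for k in("knob","bolt","gate_hinge"): print(k,[(round(m["p"],2),np.round(w(p,m["centre"]),4).tolist()) for m in robot.mark_of(p,k)[:1]])
s=robot.sense(); e=s["ee_pos"]; H=np.array([.5858,.1945]); d=H-e[:2]
print(e,s["contact_force"],"r",np.hypot(*d),"th",np.radians(77.83)-np.arctan2(d[1],d[0]))
r=np.hypot(*d); a0=np.arctan2(d[1],d[0]); q=s["ee_rot"]; R0=R.from_quat([q[1],q[2],q[3],q[0]])
for th in np.arange(.04,.21,.04):
    a=a0-th; P=H-r*np.array([np.cos(a),np.sin(a)]); print(round(th,2),(R0.inv().apply([P[0]-e[0],P[1]-e[1],0])/.5).round(4),round(th/np.pi,4))
E
```

```text
t: 8.02
ee_pos: [0.5303, 0.0671, 0.2114]
ee_rot: [0.0, 0.202, 0.979, -0.0]
contact_force: [2.8, -1.1, -2.6]
grip_width: 0.0146
knob [(0.87, [0.5292, 0.0723, 0.2347])]
bolt [(0.9, [0.5283, 0.0657, 0.179])]
gate_hinge [(0.6, [0.5859, 0.1971, 0.1677])]
[0.53041982 0.0671501  0.21127399] [ 2.38667466 -0.99228789 -2.4765926 ] r 0.1388702985254886 th 0.19779114248715213
0.04 [ 0.0111  0.0003 -0.    ] 0.0127
0.08 [ 0.0222  0.001  -0.    ] 0.0255
0.12 [ 0.0332  0.0021 -0.    ] 0.0382
0.16 [ 0.0442  0.0037 -0.    ] 0.0509
0.2 [ 0.0552  0.0057 -0.    ] 0.0637
```

Gate at about 0.2 rad with light force. The same again for 0.16 rad, then settle.

```bash
python3 -m crank '[{"ax":0,"ay":0,"az":0.006,"dx":0.005,"dy":0,"dz":0,"hand":0},{"ax":0,"ay":0,"az":0.019,"dx":0.017,"dy":0.001,"dz":0,"hand":0},{"ax":0,"ay":0,"az":0.032,"dx":0.028,"dy":0.002,"dz":0,"hand":0},{"ax":0,"ay":0,"az":0.045,"dx":0.039,"dy":0.003,"dz":0,"hand":0},{"ax":0,"ay":0,"az":0.051,"dx":0.044,"dy":0.004,"dz":0,"hand":0},{"ax":0,"ay":0,"az":0.051,"dx":0.044,"dy":0.004,"dz":0,"hand":0},{"ax":0,"ay":0,"az":0.051,"dx":0.044,"dy":0.004,"dz":0,"hand":0},{"ax":0,"ay":0,"az":0.051,"dx":0.044,"dy":0.004,"dz":0,"hand":0}]' 60
python3 -m crank '[{"ax":0,"ay":0,"az":0,"dx":0,"dy":0,"dz":0,"hand":0},{"ax":0,"ay":0,"az":0,"dx":0,"dy":0,"dz":0,"hand":0},{"ax":0,"ay":0,"az":0,"dx":0,"dy":0,"dz":0,"hand":0},{"ax":0,"ay":0,"az":0,"dx":0,"dy":0,"dz":0,"hand":0}]'
python3 - <<'E'
from h import *
p=robot.read_camera("scene"); 
for k in("knob","bolt","gate_hinge","reagent_mid","beaker_mid","driver_mid"): print(k,[(round(m["p"],2),np.round(w(p,m["centre"]),4).tolist()) for m in robot.mark_of(p,k)[:1]])
s=robot.sense(); e=s["ee_pos"]; d=np.array([.5858,.1945])-e[:2]
print(e,s["contact_force"],s["dq"].round(3),"r",np.hypot(*d),"th",np.radians(77.83)-np.arctan2(d[1],d[0]))
u,v=map(int,px(p,[.535,0.03,.2])); cv2.imwrite("pics/s7.png",cv2.resize(p["frame"][v-75:v+75,u-100:u+100,::-1],None,fx=4,fy=4))
E
```

```text
t: 9.22
ee_pos: [0.5109, 0.0778, 0.2112]
ee_rot: [-0.0, 0.28, 0.96, -0.0]
contact_force: [1.6, -3.0, -1.7]
grip_width: 0.0146
t: 9.72
ee_pos: [0.5109, 0.078, 0.2113]
ee_rot: [0.0, 0.28, 0.96, 0.0]
contact_force: [1.9, -2.6, -1.5]
grip_width: 0.0146
knob [(0.71, [0.5077, 0.0829, 0.2325])]
bolt [(0.62, [0.5092, 0.0743, 0.1789])]
gate_hinge [(0.61, [0.586, 0.197, 0.1645])]
reagent_mid [(0.56, [0.6608, 0.2995, 0.0541])]
beaker_mid [(0.56, [0.4655, -0.1915, 0.0447])]
driver_mid [(0.65, [0.3697, 0.2161, 0.012])]
[0.51084662 0.0780388  0.21127885] [ 1.54681508 -3.08556127 -1.56527881] [ 0.002  0.001 -0.     0.     0.001  0.002  0.   ] r 0.13849628317693882 th 0.3594500360319982
```

View pics/s7.png

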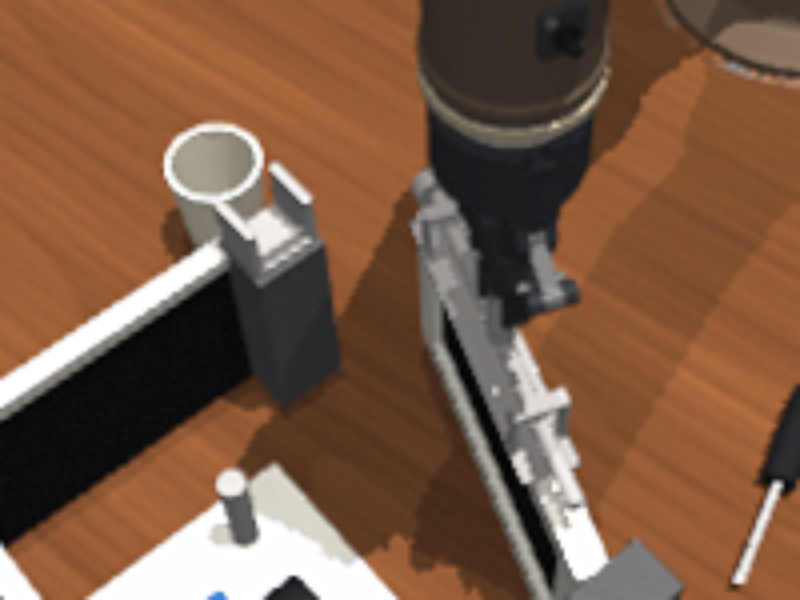

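The gate stands open, with its free edge at about (430,330) and the keeper post at (285,330). The knob is held at (490,290), and the cup and driver are where they were. Handing in.

```bash
python3 -c "
from rig import robot
print(robot.close_job())"
```

```text
the job is handed in; nothing more can be done
None
```

The job is done and handed in at about 9.8 s. The gripper took the bolt's knob and lifted it about 10.5 mm. It drew the bolt to about 41 mm and swung the gate to about 0.36 rad, roughly 90 mm at the free edge.

- **Final state:** the arm was at rest, still holding the knob at 60 N. The finger opening read 14.6 mm on the 16 mm post.
- **Wrist force:** in every reading it was 5 N or less. I did not measure the bolt-to-keeper force directly.
- **Draw and gate angle:** both are worked out from the gripper position and the located hinge. The knob and bolt marks and the pictures agreed to within about 5 mm.
- **Bystanders:** the jar, cup and screwdriver were found within about 4 mm of where they started, which is within the measuring noise.
- **Failed along the way:** the first move was refused because its rows left out some fields, so nothing moved. The networks never found the keeper, and the top camera lost the knob once the gripper covered it; neither was needed after that.

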